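# Close the slim flasks, open the squat ones, and stand them on ledge and coasters

## Robot

A 7-joint arm with a two-finger parallel gripper is mounted at the origin on the work surface. World frame = base frame: x ahead of the robot, y to its left, z up, the work surface at z = 0. Lengths are in m, angles in rad, forces in N, time in s.
With the tool pointing down it reaches from about 0.4 to 0.875 m from the base axis. Payload 6.5 kg.
Tool frame: the origin (TCP) lies midway between the tips of the shut fingers; the grasp point (between the pads) lies 19 mm behind it; z points along the fingers, y is the line along which they close (so a half turn about z gives the same grasp; the last joint's range is limited). The gripper opens to 88 mm and grips with 3 to 60 N. Pads are 18 mm wide; open, the fingers measure 123 mm over their backs; the gripper's body (75 mm by 187 mm) begins 45 mm behind the grasp point.
Start: joints at [1.274, 0.536, -0.004, 1.538, 0.003, 1.067, -0.071], TCP at [0.149, -0.633, 0.239] pointing down, gripper open.
Joint ranges: [-2.7, 2.7], [-0.37, 2.16], [-1.27, 1.26], [0.24, 2.4], [-1.31, 4.45], [0.19, 1.91], [-2.76, 2.76]. Speed limits (rad/s): [2.39, 2.39, 3.14, 3.14, 3.14, 3.14, 3.14].

## Interface

Orientations are given as a unit quaternion [w, x, y, z].
In Python, from cell import bot, read_camera, calibration gives the robot as it stands.
- The arm moves only by the shell command python3 -m jog 'ROWS'. ROWS is JSON, a list of rows, each a list of 7 numbers: the shift along the tool's x, y, z each as a share of 12 cm, from -1 to 1, then the turn, a rotation vector about the tool's x, y, z each as a share of pi rad, from -1 to 1, then the opening, from 0 (shut) to 1 (fully open). A call has 1 to 20 rows; each row is the pose to reach, as a shift and turn from the pose commanded when the call began, along the tool's axes at that moment, turning the shorter way round; what a row does not reach only later rows make up. A row lasts 1/10 s, in which the tool goes at most 50 mm and 8.59 degrees, less where a joint would pass 70% of its speed; a pose out of reach is approached as far as the arm can. A call with a number of a shift or a turn outside -1 to 1 is refused whole. A call with a gripper value outside its range is refused whole. The fingers move at their own pace and stop on an object; the grip force is fixed at half the most. Time passes only in rows, so rows that repeat a pose let the fingers close. It gives the time, the measured TCP pose, the force, the opening and the grip force at its end, in the units of the state.
- bot.get_obs(): the state, without advancing time (a new reading comes with each control period).
- read_camera(name): name is "side" or "top" or "wrist"; returns (picture, depth): 480x640x3 uint8, red, green, blue; 480x640 float32, m along the optical axis (not along the pixel's ray), 0 where there is no reading.
- calibration(name): a dict with "K" (3x3 intrinsics, pixels), "cam_to_world" (4x4, takes a point from camera to world coordinates); the wrist camera has in their place "tool_from_camera" (4x4, takes a point from camera to tool coordinates, whose origin is the TCP and whose axes are the flange's). Camera axes: x right, y down, z forward; pixel columns grow to the right and rows downward; lengths in m; the calibration is good to about 2 mm. A picture is of the moment at which its call begins: read the wrist's pose just before it. calibration takes no time and is no camera call.
- bot.sign_off(): hands the job in; it is judged then, once.
The state is a dict: "clock": time; "joint_positions": joint angles; "qd": joint speeds; "effort": joint torques, N m; "position": TCP position; "tcp_rot": TCP orientation; "wrist_force": force on the tool from outside, world axes, zero at the start; "moment": the same for the moment, N m; "opening": finger opening in m; "gripper_force": force on a finger pad.
Only numpy, scipy, OpenCV 4.12 (cv2) and the standard library are available. Lean on these libraries where they do the work, as an engineer would, in place of code of your own. Each camera call takes 0.05 s, during which the arm holds its last target. There are 200 camera calls.

## Task

Put away the push-pull flasks on the side table: press the cap of every slim flask fully shut and stand these flasks upright on the narrow raised bamboo ledge, each wholly on the board; pull the cap of every squat flask fully up so that it can air, and stand each squat flask upright in the middle of a coaster of its own. Leave the big twist-cap bottle, the planter, the phone stand and the mouse where they are.

Things in the scene. Friction and masses are not known exactly. Their poses are not given: they have to be found in the camera images.
- slim0: Slim stainless flask, a round loose flask standing upright, 48 mm in diameter; straight side up to 100 mm above its base, then a 12 mm high shoulder, then its black push-pull cap. Weighs 0.4 to 0.6 kg, most of it low down. Origin: centre of its underside, z along its axis towards the cap. May be absent.
- slim0_cap (a joint): How far the cap of slim0 stands up, in m: 0 fully shut, 0.018 fully up, at its stop. A black cylinder 34 mm in diameter, 30 mm high, sliding along the flask's axis; shut, its top is 142 mm above the flask's base. A catch holds it where it is left with about 2.8 N, less than the flask's weight: lifting a flask by a shut cap pulls it open.
- slim1: Slim stainless flask, a round loose flask standing upright, 48 mm in diameter; straight side up to 100 mm above its base, then a 12 mm high shoulder, then its black push-pull cap. Weighs 0.4 to 0.6 kg, most of it low down. Origin: centre of its underside, z along its axis towards the cap. May be absent.
- slim1_cap (a joint): How far the cap of slim1 stands up, in m: 0 fully shut, 0.018 fully up, at its stop. A black cylinder 34 mm in diameter, 30 mm high, sliding along the flask's axis; shut, its top is 142 mm above the flask's base. A catch holds it where it is left with about 2.8 N, less than the flask's weight: lifting a flask by a shut cap pulls it open.
- slim2: Slim stainless flask, a round loose flask standing upright, 48 mm in diameter; straight side up to 100 mm above its base, then a 12 mm high shoulder, then its black push-pull cap. Weighs 0.4 to 0.6 kg, most of it low down. Origin: centre of its underside, z along its axis towards the cap. May be absent.
- slim2_cap (a joint): How far the cap of slim2 stands up, in m: 0 fully shut, 0.018 fully up, at its stop. A black cylinder 34 mm in diameter, 30 mm high, sliding along the flask's axis; shut, its top is 142 mm above the flask's base. A catch holds it where it is left with about 2.8 N, less than the flask's weight: lifting a flask by a shut cap pulls it open.
- squat0: Squat stainless flask, a round loose flask standing upright, 62 mm in diameter; straight side up to 78 mm above its base, then a 12 mm high shoulder, then its black push-pull cap. Weighs 0.5 to 0.72 kg, most of it low down. Origin: centre of its underside, z along its axis towards the cap. May be absent.
- squat0_cap (a joint): How far the cap of squat0 stands up, in m: 0 fully shut, 0.018 fully up, at its stop. A black cylinder 38 mm in diameter, 30 mm high, sliding along the flask's axis; shut, its top is 120 mm above the flask's base. A catch holds it where it is left with about 2.8 N, less than the flask's weight, so it pulls up without holding the flask down; at its stop it carries the flask.
- squat1: Squat stainless flask, a round loose flask standing upright, 62 mm in diameter; straight side up to 78 mm above its base, then a 12 mm high shoulder, then its black push-pull cap. Weighs 0.5 to 0.72 kg, most of it low down. Origin: centre of its underside, z along its axis towards the cap. May be absent.
- squat1_cap (a joint): How far the cap of squat1 stands up, in m: 0 fully shut, 0.018 fully up, at its stop. A black cylinder 38 mm in diameter, 30 mm high, sliding along the flask's axis; shut, its top is 120 mm above the flask's base. A catch holds it where it is left with about 2.8 N, less than the flask's weight, so it pulls up without holding the flask down; at its stop it carries the flask.
- ledge: Narrow raised bamboo ledge, fixed: a board 64 mm deep (its x) by 320 mm long (its y) whose flat top is 80 mm above the table, on two end legs. Origin: centre of its underside at table height, z up.
- coaster0: Round clear acrylic coaster, fixed to the table, 96 mm in diameter and 8 mm thick. Origin: centre of its underside at table height.
- coaster1: Round clear acrylic coaster, fixed to the table, 96 mm in diameter and 8 mm thick. Origin: centre of its underside at table height.
- bottle: Bystander: tall closed stainless bottle with a black twist cap, 72 mm in diameter and 230 mm high, no flask of this job. Origin: centre of its underside.
- planter: Bystander: empty white ceramic planter, 124 mm across the rim, 100 mm high. Origin: centre of its underside.
- phone_stand: Bystander: small bamboo phone stand with a leaning back, 90 x 80 mm, about 117 mm high. Origin: centre of its underside.
- mouse: Bystander: grey computer mouse, 105 x 60 x 36 mm. Origin: centre of its underside.
Not all that is in view belongs to the job. Leave any red look-alike of the slim1 alone. What is shaped like the squat0 but green is not meant.

How it is judged:
At the end, for the whole second after the job is handed in: All at rest and upright within 0.1 rad: each slim flask on the ledge, within 12 mm of its centre line and 142 mm of its middle, cap under 3 mm up; each squat flask on its own coaster, within 20 mm of its centre, cap over 14 mm up (x of slim0 in the frame of ledge between -0.012 and 0.012 m and y of slim0 in the frame of ledge between -0.142 and 0.142 m and z of slim0 in the frame of ledge between 0.075 and 0.086 m and angle between each of slim0, slim1, slim2, squat0, squat1's own z axis and vertical below 0.1 rad and value of joint each of slim0_cap, slim1_cap, slim2_cap below 0.003 m and linear speed of each of slim0, slim1, slim2, squat0, squat1 below 0.03 m/s and x of slim1 in the frame of ledge between -0.012 and 0.012 m and y of slim1 in the frame of ledge between -0.142 and 0.142 m and z of slim1 in the frame of ledge between 0.075 and 0.086 m and x of slim2 in the frame of ledge between -0.012 and 0.012 m and y of slim2 in the frame of ledge between -0.142 and 0.142 m and z of slim2 in the frame of ledge between 0.075 and 0.086 m and ((horizontal distance between squat0 and coaster0 below 0.02 m and z of squat0 in the frame of coaster0 between 0.004 and 0.014 m) or (horizontal distance between squat0 and coaster1 below 0.02 m and z of squat0 in the frame of coaster1 between 0.004 and 0.014 m)) and value of joint each of squat0_cap, squat1_cap above 0.014 m and ((horizontal distance between squat1 and coaster0 below 0.02 m and z of squat1 in the frame of coaster0 between 0.004 and 0.014 m) or (horizontal distance between squat1 and coaster1 below 0.02 m and z of squat1 in the frame of coaster1 between 0.004 and 0.014 m))); the robot touches nothing.
It fails at once if the bottle is pushed more than 3 cm or tipped over (distance of bottle from where it was at the start of the episode above 0.03 m or angle between bottle's own z axis and vertical above 0.5 rad).
It fails at once if the planter is pushed more than 3 cm or tipped over (distance of planter from where it was at the start of the episode above 0.03 m or angle between planter's own z axis and vertical above 0.5 rad).
It fails at once if the phone stand is pushed more than 3 cm or tipped over (distance of phone_stand from where it was at the start of the episode above 0.03 m or angle between phone_stand's own z axis and vertical above 0.5 rad).
It fails at once if the mouse is pushed more than 3 cm or tipped over (distance of mouse from where it was at the start of the episode above 0.03 m or angle between mouse's own z axis and vertical above 0.5 rad).
Of slim0, slim1, slim2, squat0, squat1 only 4 to 5 are there at a start; the rules pass over those that are not, and their reading is None.
At some moment in a run one of squat0, squat1 may be knocked a few centimetres aside while the robot is not near it.
It also fails if it takes over 210 s, if anything falls off the work surface, if the arm or the gripper's body presses on something with over 40 N, if the wrist force passes 120 N, or if a joint passes its speed limit or range.

## Working session

There is one attempt and no reset: what is moved stays moved. The work goes in short steps, Python scripts to look and compute and a shell command to move; the robot and the scene stay as the last step left them, time stands still between calls to the robot, and variables do not carry over. Pictures are saved under pics/ and viewed, at most 14 in all, crops included, and the job is handed in when it is done.

```bash
ls; mkdir -p pics; python3 - <<'E'
from cell import bot, read_camera, calibration
import cv2, numpy as np
for n in ["side","top"]:
    p,d=read_camera(n); cv2.imwrite(f"pics/{n}0.png",p[:,:,::-1]); np.save(f"pics/{n}0.npy",d); np.save(f"pics/{n}0rgb.npy",p)
    c=calibration(n); print(n,np.round(c["K"],1).tolist(),np.round(c["cam_to_world"],3).tolist())
print(calibration("wrist")); print(bot.get_obs())
E
```

```text
pics
side [[518.2, 0.0, 316.4], [0.0, 518.2, 237.3], [0.0, 0.0, 1.0]] [[-0.92, -0.241, 0.31, 0.276], [-0.392, 0.61, -0.688, 0.689], [-0.023, -0.755, -0.656, 0.741], [0.0, 0.0, 0.0, 1.0]]
top [[595.0, 0.0, 320.4], [0.0, 595.0, 241.1], [0.0, 0.0, 1.0]] [[-0.008, -0.987, 0.159, 0.377], [-1.0, 0.007, -0.009, 0.001], [0.008, -0.159, -0.987, 1.294], [0.0, 0.0, 0.0, 1.0]]
{'K': array([[358.55963315,   0.        , 320.26605269],
       [  0.        , 358.55963315, 242.50683433],
       [  0.        ,   0.        ,   1.        ]]), 'tool_from_camera': array([[ 1.30297786e-04, -9.54262016e-01, -2.98971550e-01,
         7.73525300e-02],
       [ 9.99997848e-01, -4.94635224e-04,  2.01460344e-03,
         1.32848188e-03],
       [-2.07034140e-03, -2.98971169e-01,  9.54259898e-01,
        -1.46188504e-01],
       [ 0.00000000e+00,  0.00000000e+00,  0.00000000e+00,
         1.00000000e+00]])}
{'clock': 0.1, 'joint_positions': array([ 1.27376986,  0.53710514, -0.00444131,  1.53869757,  0.00260161,
        1.06728173, -0.07119247]), 'qd': array([ 0.00047986, -0.00078667, -0.00019353, -0.00245394, -0.00038687,
       -0.00015526, -0.00073465]), 'effort': array([ 2.42615628e-03, -5.72087181e+01,  9.94016044e-01, -2.52232629e+01,
       -5.60777856e-02,  1.34911874e-02,  7.02463308e-05]), 'position': array([ 0.14858234, -0.63226349,  0.23794703]), 'tcp_rot': array([-7.29691744e-04,  9.93342277e-01,  1.15197958e-01, -1.40071576e-04]), 'wrist_force': array([-0.14624263, -0.14722262,  0.71714418]), 'moment': array([0.02743752, 0.03988519, 0.04357447]), 'gripper_force': 0.0, 'opening': 0.08809270509302676}
```

View pics/top0.png

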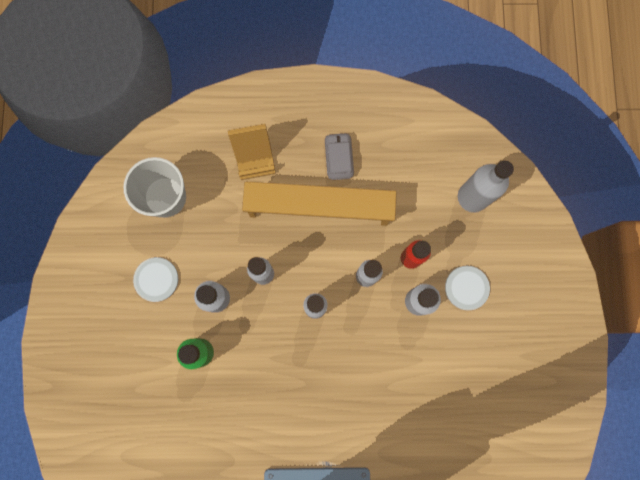

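View pics/side0.png

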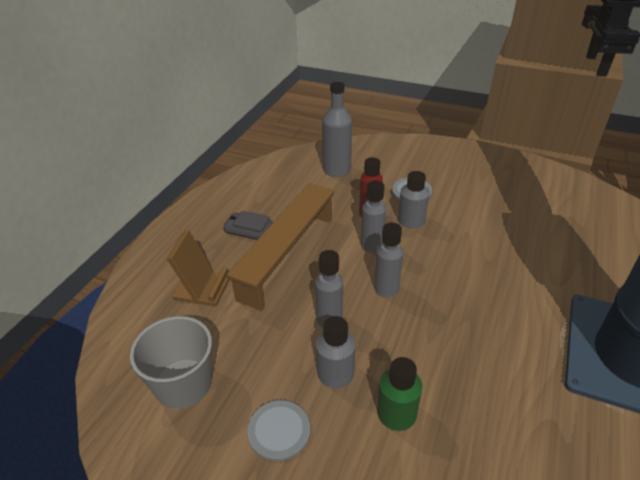

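Top view: slim flasks have caps at (257,266), (372,268) and (315,303). Squats are at (207,294) and (428,297). The red one at (415,255) and the green one at (190,354) are look-alikes. Coasters are at (156,279) and (468,288), and the ledge spans (243..396,185..218). The side view shows the same objects. Next I measure from both views.

```bash
cat > h.py <<'E'
import numpy as np, cv2
from cell import bot, read_camera, calibration
def cloud(name, d):
    c=calibration(name); K=np.array(c["K"]); v,u=np.mgrid[0:480,0:640]
    P=np.stack([(u-K[0,2])/K[0,0]*d,(v-K[1,2])/K[1,1]*d,d],-1)
    T=np.array(c["cam_to_world"]); W=P@T[:3,:3].T+T[:3,3]; W[d<=0]=np.nan
    return W
def onplane(name,u,v,z):
    c=calibration(name); K=np.array(c["K"]);T=np.array(c["cam_to_world"])
    r=T[:3,:3]@np.array([(u-K[0,2])/K[0,0],(v-K[1,2])/K[1,1],1]); return T[:3,3]+r*(z-T[2,3])/r[2]
def project(name,X):
    c=calibration(name); K=np.array(c["K"]);T=np.array(c["cam_to_world"])
    p=K@(T[:3,:3].T@(np.asarray(X)-T[:3,3])); return p[:2]/p[2]
def blobs(name,rgb,d):
    W=cloud(name,d); hsv=cv2.cvtColor(rgb,cv2.COLOR_RGB2HSV)
    m=((hsv[...,2]<75)&(W[...,2]>0.085)&(W[...,2]<0.3)&(W[...,0]>.2)&(W[...,0]<1)).astype(np.uint8)
    n,l,s,c=cv2.connectedComponentsWithStats(m,connectivity=4); out=[]
    for i in range(1,n):
        if s[i,4]<80: continue
        P=W[l==i]; zt=np.percentile(P[:,2],95 if name=="top" else 97)
        T=P[abs(P[:,2]-np.median(P[P[:,2]>zt-.006][:,2]))<.004]
        (cx,cy),r=cv2.minEnclosingCircle(T[:,:2].astype(np.float32))
        out.append((c[i].round(),T[:,:2].mean(0).round(4),np.round((cx,cy,r),4),round(float(np.median(T[:,2])),4),len(T)))
    return out
E
python3 - <<'E'
from h import *
for n in ["top","side"]:
    rgb=np.load(f"pics/{n}0rgb.npy");d=np.load(f"pics/{n}0.npy"); W=cloud(n,d)
    print(n); [print(*b) for b in blobs(n,rgb,d)]
    # ledge
    hsv=cv2.cvtColor(rgb,cv2.COLOR_RGB2HSV)
    m=(abs(W[...,2]-.08)<.006)&(hsv[...,1]>120)&(W[...,0]>.4)&(hsv[...,0]>10)&(hsv[...,0]<28)
    k,l,s,c=cv2.connectedComponentsWithStats(m.astype(np.uint8)); i=1+s[1:,4].argmax(); P=W[l==i]
    r=cv2.minAreaRect(P[:,:2].astype(np.float32)); print("ledge",r,np.median(P[:,2]),cv2.boxPoints(r).round(3).tolist())
    t=(W[...,0]>.4)&(W[...,0]<.6)&(abs(W[...,2])<.02); print("table",np.nanmedian(W[t][:,2]))
    # coasters: low saturation, low z
    m=(hsv[...,1]<70)&(hsv[...,2]>150)&(W[...,2]<.03)&(W[...,2]>-.02)&(W[...,0]>.2)&(W[...,0]<.95)
    k,l,s,c=cv2.connectedComponentsWithStats(m.astype(np.uint8))
    for i in range(1,k):
        if s[i,4]>300:
            P=W[l==i]; cc,rr=cv2.minEnclosingCircle(P[:,:2].astype(np.float32))
            print("coaster",c[i].round(1),np.round(cc,4),round(rr,4),s[i,4],np.median(P[:,2]))
W=cloud("top",np.load("pics/top0.npy"))
for nm,(u,v) in dict(bottle=(503,170),planter=(155,187),stand=(250,150),mouse=(339,156)).items(): print(nm,W[v,u].round(3))
E
```

```text
top
[504. 169.] [ 0.6809 -0.3505] [ 0.681  -0.351   0.0168] 0.231 212
[421. 249.] [ 0.5447 -0.2078] [ 0.5442 -0.209   0.0164] 0.1433 174
[257. 266.] [0.5122 0.1127] [0.5116 0.1129 0.0159] 0.1606 183
[372. 268.] [ 0.5054 -0.1093] [ 0.5058 -0.1098  0.0155] 0.1571 142
[206. 294.] [0.4606 0.2149] [0.4601 0.2154 0.0187] 0.125 243
[426. 295.] [ 0.4567 -0.2187] [ 0.4511 -0.2212  0.0178] 0.1212 92
[189. 354.] [0.346  0.2476] [0.3457 0.2478 0.0186] 0.121 256
ledge ((0.6572437882423401, -0.009118780493736267), (0.3202173709869385, 0.06567437201738358), 86.0474624633789) 0.08099784030979773 [[0.6129999756813049, -0.16699999570846558], [0.6790000200271606, -0.17100000381469727], [0.7009999752044678, 0.14800000190734863], [0.6359999775886536, 0.15299999713897705]]
table 0.0013682116666138278
coaster [165.5 197. ] [0.6878 0.3331] 0.043 339 0.009781147190095485
coaster [154.9 279.1] [0.5031 0.348 ] 0.0503 1572 0.009275018393041012
coaster [467.4 287.7] [ 0.4804 -0.3298] 0.0506 1577 0.009014674677269463
side
[336.  90.] [ 0.6805 -0.3467] [ 0.6798 -0.3494  0.0179] 0.2299 91
[325. 134.] [ 0.7    -0.32
[... 237 characters left out ...]
154
[391. 235.] [0.4385 0.0051] [0.4384 0.0028 0.018 ] 0.1548 214
[328. 263.] [0.5125 0.1174] [0.514  0.1162 0.0182] 0.1598 244
[335. 331.] [0.4601 0.2197] [0.4604 0.2177 0.0199] 0.1241 404
[401. 374.] [0.3451 0.252 ] [0.3457 0.2508 0.0194] 0.1205 481
ledge ((0.6571715474128723, -0.007680237293243408), (0.32318899035453796, 0.0668499618768692), 85.99026489257812) 0.08034431198238912 [[0.6129999756813049, -0.16699999570846558], [0.6790000200271606, -0.17100000381469727], [0.7020000219345093, 0.1509999930858612], [0.6349999904632568, 0.15600000321865082]]
table 0.0007858894655722315
bottle [ 0.68  -0.35   0.226]
planter [0.706 0.353 0.013]
stand [0.777 0.14  0.053]
mouse [ 0.767 -0.054  0.036]
```

Readings agree in both views to within 3 mm. Cap tops: slim A (0.513,0.114) at 0.160, B (0.506,-0.109) at 0.157, C (0.4385,0.004) at 0.155. Squat L is at (0.460,0.2165), cap about 4 mm up, and squat R at (0.451,-0.2205), shut. The ledge top is at 0.080. The plan is to lift the slims by the raised cap, set them on the ledge and press the caps there. Before reaching I confirm the identities in one enlarged crop.

```bash
python3 - <<'E'
import cv2
p=cv2.imread("pics/top0.png")[230:380,165:500]; cv2.imwrite("pics/crop.png",cv2.resize(p,(737,330),interpolation=cv2.INTER_CUBIC))
E
python3 -m jog '[[0.23,-0.97,0,0,0,-0.4266,1],[0.23,-0.97,0,0,0,-0.4266,1],[0.23,-0.97,0,0,0,-0.4266,1],[0.23,-0.97,0,0,0,-0.4266,1],[0.23,-0.97,0,0,0,-0.4266,1],[0.23,-0.97,0,0,0,-0.4266,1],[0.23,-0.97,0,0,0,-0.4266,1],[0.23,-0.97,0,0,0,-0.4266,1],[0.23,-0.97,0,0,0,-0.4266,1],[0.23,-0.97,0,0,0,-0.4266,1],[0.23,-0.97,0,0,0,-0.4266,1]]'
python3 -c "
from cell import bot;o=bot.get_obs();print(o['position'],o['tcp_rot'],o['joint_positions'])"
```

```text
clock: 1.2
position: [0.1488, -0.513, 0.2385]
tcp_rot: [-0.0, 0.708, 0.706, 0.0]
wrist_force: [0.1, 1.2, -0.2]
opening: 0.0884
gripper_force: 0.0
[ 0.14876157 -0.51299662  0.2384821 ] [-1.90173567e-04  7.08441172e-01  7.05769824e-01  1.59272478e-04] [ 1.43919414  0.35747107 -0.29242744  1.83233226  0.12242116  0.9697584
  1.09101639]
```

View pics/crop.png

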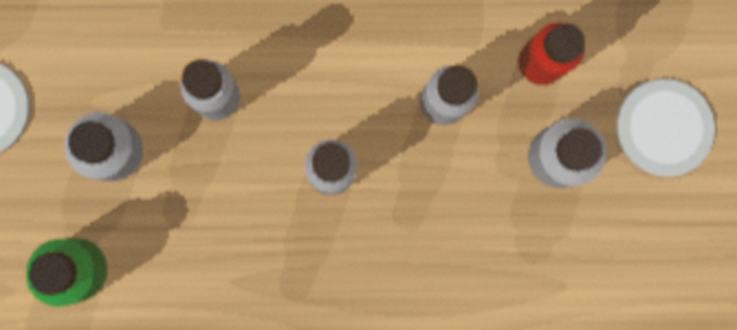

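The crop shows the five steel flasks: slims at (205,80), (332,162) and (455,85), squats at (92,143) and (578,150). The red one at (560,45) and green one at (52,272) are excluded. Now I go above B.

```bash
python3 -m jog '[[0.84,0.744,0,0,0,0,1],[0.84,0.744,0,0,0,0,1],[0.84,0.744,0,0,0,0,1],[0.84,0.744,0,0,0,0,1],[0.84,0.744,0,0,0,0,1]]' | head -2
python3 -m jog '[[0.84,0.744,0,0,0,0,1],[0.84,0.744,0,0,0,0,1],[0.84,0.744,0,0,0,0,1],[0.84,0.744,0,0,0,0,1],[0.84,0.744,0,0,0,0,1]]' | head -2
python3 -m jog '[[0.84,0.744,0,0,0,0,1],[0.84,0.744,0,0,0,0,1],[0.84,0.744,0,0,0,0,1],[0.84,0.744,0,0,0,0,1],[0.84,0.744,0,0,0,0,1]]' | head -2
python3 -m jog '[[0.84,0.744,0,0,0,0,1],[0.84,0.744,0,0,0,0,1],[0.84,0.744,0,0,0,0,1],[0.84,0.744,0,0,0,0,1],[0.84,0.744,0,0,0,0,1],[0.84,0.744,0,0,0,0,1]]'
python3 - <<'E'
from h import *
o=bot.get_obs();print(o['position'],o['tcp_rot'],o['joint_positions'])
p,d=read_camera("wrist"); cv2.imwrite("pics/w1.png",p[:,:,::-1])
# second look at heights from the wrist camera: cap tops
from scipy.spatial.transform import Rotation as R
q=o['tcp_rot'];Rw=R.from_quat([q[1],q[2],q[3],q[0]]).as_matrix()
c=calibration("wrist");K=c["K"];T=c["tool_from_camera"];v,u=np.mgrid[0:480,0:640]
P=np.stack([(u-K[0,2])/K[0,0]*d,(v-K[1,2])/K[1,1]*d,d],-1)
W=(P@T[:3,:3].T+T[:3,3])@Rw.T+o['position']
m=(d>0)&(W[...,2]>.115)&(W[...,2]<.17)&(cv2.cvtColor(p,cv2.COLOR_RGB2HSV)[...,2]<75)
n,l,s,cc=cv2.connectedComponentsWithStats(m.astype(np.uint8))
for i in range(1,n):
    if s[i,4]>150:
        Q=W[l==i]; z=np.percentile(Q[:,2],95); Q=Q[Q[:,2]>z-.004]
        print(cc[i].round(),s[i,4],np.round(cv2.minEnclosingCircle(Q[:,:2].astype(np.float32))[0],4),z.round(4))
E
```

```text
clock: 1.7
position: [0.2385, -0.4122, 0.2388]
clock: 2.2
position: [0.327, -0.3125, 0.2387]
clock: 2.7
position: [0.416, -0.2124, 0.2384]
clock: 3.3
position: [0.5046, -0.1129, 0.2383]
tcp_rot: [-0.0, 0.709, 0.706, -0.001]
wrist_force: [0.1, 0.7, -0.7]
opening: 0.0878
gripper_force: 0.0
[ 0.50464759 -0.11291748  0.23829962] [-6.16083916e-05  7.08596178e-01  7.05613528e-01 -1.00135775e-03] [ 0.58898382  0.36756763 -0.56496628  1.86130521  0.23543749  0.98031162
 -0.08247208]
[212.  67.] 3278 [ 0.44   -0.0009] 0.1557
[323. 242.] 2154 [ 0.5067 -0.1121] 0.1574
[370. 346.] 1484 [ 0.5456 -0.2102] 0.1433
[259. 352.] 1014 [ 0.4515 -0.2234] 0.1219
```

```bash
python3 -m jog '[[0.017,0.012,0.4,0,0,0,1],[0.017,0.012,0.8,0,0,0,1],[0.017,0.012,0.9,0,0,0,1],[0.017,0.012,0.9,0,0,0,1],[0.017,0.012,0.9,0,0,0,1],[0.017,0.012,0.9,0,0,0,0],[0.017,0.012,0.9,0,0,0,0],[0.017,0.012,0.9,0,0,0,0],[0.017,0.012,0.9,0,0,0,0],[0.017,0.012,0.9,0,0,0,0],[0.017,0.012,0.9,0,0,0,0],[0.017,0.012,0.9,0,0,0,0]]'
python3 -m jog '[[0,0,-0.15,0,0,0,0],[0,0,-0.3,0,0,0,0],[0,0,-0.5,0,0,0,0],[0,0,-0.75,0,0,0,0],[0,0,-1,0,0,0,0],[0,0,-1,0,0,0,0],[0,0,-1,0,0,0,0],[0,0,-1,0,0,0,0]]'
```

```text
clock: 4.55
position: [0.5073, -0.1078, 0.1307]
tcp_rot: [-0.0, 0.707, 0.707, -0.0]
wrist_force: [-1.9, 0.4, 1.6]
opening: 0.0344
gripper_force: 0.5
clock: 5.35
position: [0.5059, -0.1078, 0.2487]
tcp_rot: [-0.001, 0.707, 0.707, -0.001]
wrist_force: [-0.8, 0.4, -5.7]
opening: 0.0333
gripper_force: 30.0
```

```bash
python3 -m jog '[[0,0.3,0,0,0,0,0],[0,0.6,0,0,0,0,0],[0,1,0,0,0,0,0],[0,1,0,0,0,0,0],[0,1,0,0,0,0,0]]' | head -2
python3 -m jog '[[0,0.1,0,0,0,0,0],[0,0.2,0,0,0,0,0],[0,0.2,0,0,0,0,0],[0,0.2,0,0,0,0,0],[0,0.2,0.1,0,0,0,0],[0,0.2,0.18,0,0,0,0],[0,0.2,0.22,0,0,0,0],[0,0.2,0.25,0,0,0,0],[0,0.2,0.25,0,0,0,0],[0,0.2,0.25,0,0,0,0]]'
python3 -m jog '[[0,0,0.02,0,0,0,0],[0,0,0.04,0,0,0,0],[0,0,0.05,0,0,0,0],[0,0,0.06,0,0,0,0],[0,0,0.06,0,0,0,0]]'
```

```text
clock: 5.85
position: [0.6267, -0.1071, 0.2477]
clock: 6.85
position: [0.6516, -0.1077, 0.2209]
tcp_rot: [0.0, 0.707, 0.707, 0.0]
wrist_force: [0.2, 0.5, -5.5]
opening: 0.0334
gripper_force: 29.9
clock: 7.35
position: [0.6521, -0.1078, 0.2145]
tcp_rot: [0.001, 0.707, 0.707, 0.001]
wrist_force: [0.2, 0.1, 2.5]
opening: 0.0334
gripper_force: 29.9
```

```bash
python3 - <<'E'
from h import *
p,d=read_camera("side"); cv2.imwrite("pics/s1.png",cv2.resize(p[60:340,150:470,::-1],(640,560)))
print(bot.get_obs()['wrist_force'])
E
```

```text
[-0.00972562 -0.49313634  3.50347373]
```

View pics/s1.png

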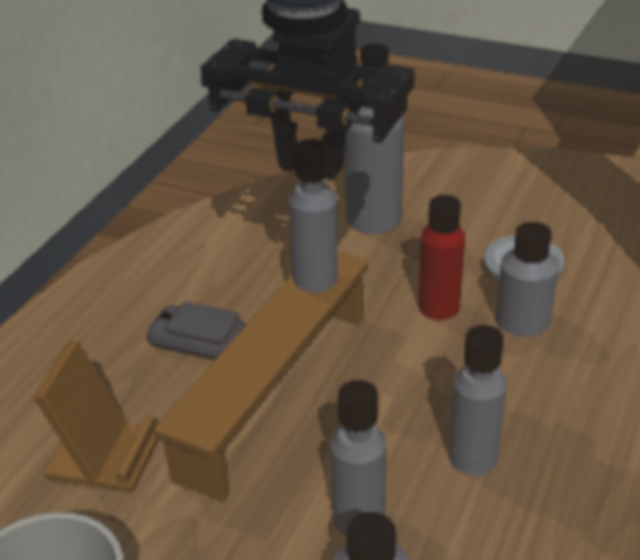

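The flask stands on the board at crop (315,290), and the force has reversed, so it has landed. While still gripping, I lower 18 mm to push the cap shut.

```bash
python3 -m jog '[[0,0,0.03,0,0,0,0],[0,0,0.06,0,0,0,0],[0,0,0.09,0,0,0,0],[0,0,0.12,0,0,0,0],[0,0,0.14,0,0,0,0],[0,0,0.14,0,0,0,0],[0,0,0.14,0,0,0,0]]'
```

```text
clock: 8.1
position: [0.6521, -0.1078, 0.1974]
tcp_rot: [0.001, 0.707, 0.707, 0.001]
wrist_force: [1.5, -0.3, 6.3]
opening: 0.0328
gripper_force: 29.9
```

```bash
python3 -m jog '[[0,0,0.01,0,0,0,0],[0,0,0.015,0,0,0,0],[0,0,0.02,0,0,0,0],[0,0,0.02,0,0,0,0],[0,0,0.02,0,0,0,0]]'
```

```text
clock: 8.6
position: [0.6532, -0.1079, 0.1971]
tcp_rot: [0.002, 0.707, 0.707, 0.001]
wrist_force: [-0.5, -0.8, 15.4]
opening: 0.0331
gripper_force: 29.8
```

```bash
python3 -m jog '[[0,0,0,0,0,0,1],[0,0,0,0,0,0,1],[0,0,0,0,0,0,1],[0,0,0,0,0,0,1],[0,0,-0.1,0,0,0,1],[0,0,-0.3,0,0,0,1],[0,0,-0.5,0,0,0,1],[0,0,-0.5,0,0,0,1]]' | head -2
python3 -m jog '[[0.92,-0.58,0,0,0,0,1],[0.92,-0.58,0,0,0,0,1],[0.92,-0.58,0,0,0,0,1],[0.92,-0.58,0,0,0,0,1],[0.92,-0.58,0,0,0,0,1]]' | head -2
python3 -m jog '[[0.92,-0.58,0,0,0,0,1],[0.92,-0.58,0,0,0,0,1],[0.92,-0.58,0,0,0,0,1],[0.92,-0.58,0,0,0,0,1],[0.92,-0.58,0,0,0,0,1],[0.92,-0.58,0,0,0,0,1]]'
python3 - <<'E'
from h import *
for n in ["top","side"]:
    p,d=read_camera(n); print(n); [print(*b) for b in blobs(n,p,d) if b[4]<900]
E
```

```text
clock: 9.4
position: [0.6535, -0.1076, 0.2587]
clock: 9.9
position: [0.5817, 0.0025, 0.2543]
clock: 10.5
position: [0.5134, 0.1107, 0.254]
tcp_rot: [0.0, 0.708, 0.706, -0.0]
wrist_force: [0.1, -0.2, 0.0]
opening: 0.088
gripper_force: 0.0
top
[503. 169.] [ 0.6805 -0.3502] [ 0.6803 -0.3513  0.0166] 0.2308 210
[374. 186.] [ 0.6522 -0.1099] [ 0.6526 -0.1106  0.0163] 0.2227 212
[207. 294.] [0.4605 0.2148] [0.4599 0.2152 0.0183] 0.125 228
[317. 302.] [ 0.4429 -0.0034] [ 0.4412 -0.0008  0.0146] 0.1558 101
[189. 354.] [0.3459 0.2475] [0.3457 0.2476 0.0183] 0.1212 256
side
[309. 165.] [ 0.6461 -0.0905] [ 0.6447 -0.0918  0.012 ] 0.1843 44
[416. 181.] [ 0.4506 -0.2183] [ 0.4518 -0.2194  0.02  ] 0.1206 158
[304. 190.] [0.563  0.1163] [0.5653 0.1135 0.0121] 0.2984 76
[361. 207.] [0.4609 0.1207] [0.46   0.1174 0.0097] 0.2972 57
[391. 234.] [0.4391 0.0052] [0.4386 0.0033 0.0177] 0.1548 202
[328. 263.] [0.5122 0.1174] [0.5122 0.1152 0.018 ] 0.1597 241
[335. 331.] [0.46   0.2198] [0.4609 0.2185 0.0196] 0.1242 398
[402. 374.] [0.3452 0.2523] [0.3458 0.2506 0.0196] 0.1205 483
```

B is shut (top at 0.2227) and 2 mm off the centre line. Next is A.

```bash
python3 -m jog '[[0.01,0,0.3,0,0,0,1],[0.01,0,0.5,0,0,0,1],[0.01,0,0.5,0,0,0,1]]' | head -2
python3 -m jog '[[0,0,0.3,0,0,0,1],[0,0,0.53,0,0,0,1],[0,0,0.53,0,0,0,1],[0,0,0.53,0,0,0,1],[0,0,0.53,0,0,0,0],[0,0,0.53,0,0,0,0],[0,0,0.53,0,0,0,0],[0,0,0.53,0,0,0,0],[0,0,0.53,0,0,0,0],[0,0,0.53,0,0,0,0],[0,0,0.53,0,0,0,0]]'
python3 -m jog '[[0,0,-0.15,0,0,0,0],[0,0,-0.3,0,0,0,0],[0,0,-0.5,0,0,0,0],[0,0,-0.75,0,0,0,0],[0,0,-1,0,0,0,0],[0,0,-1,0,0,0,0],[0,0,-1,0,0,0,0],[0,0,-1,0,0,0,0]]'
```

```text
clock: 10.9
position: [0.5106, 0.1124, 0.1914]
clock: 12.0
position: [0.5122, 0.1142, 0.1307]
tcp_rot: [0.0, 0.707, 0.707, 0.0]
wrist_force: [0.4, -0.2, -0.4]
opening: 0.0343
gripper_force: 0.4
clock: 12.8
position: [0.5108, 0.1135, 0.2487]
tcp_rot: [-0.001, 0.707, 0.707, -0.002]
wrist_force: [1.1, 0.6, -4.4]
opening: 0.0333
gripper_force: 30.0
```

```bash
python3 -m jog '[[-0.05,0.3,0,0,0,0,0],[-0.1,0.6,0,0,0,0,0],[-0.19,1,0,0,0,0,0],[-0.19,1,0,0,0,0,0],[-0.19,1,0,0,0,0,0]]' | head -2
python3 -m jog '[[0,0.15,0,0,0,0,0],[0,0.26,0,0,0,0,0],[0,0.26,0,0,0,0,0],[0,0.26,0,0,0,0,0],[0,0.26,0.1,0,0,0,0],[0,0.26,0.18,0,0,0,0],[0,0.26,0.24,0,0,0,0],[0,0.26,0.28,0,0,0,0],[0,0.26,0.3,0,0,0,0],[0,0.26,0.32,0,0,0,0],[0,0.26,0.33,0,0,0,0],[0,0.26,0.34,0,0,0,0],[0,0.26,0.34,0,0,0,0]]'
python3 -m jog '[[0,0,0.03,0,0,0,0],[0,0,0.06,0,0,0,0],[0,0,0.09,0,0,0,0],[0,0,0.12,0,0,0,0],[0,0,0.13,0,0,0,0],[0,0,0.13,0,0,0,0],[0,0,0.13,0,0,0,0]]'
python3 -m jog '[[0,0,0.01,0,0,0,0],[0,0,0.02,0,0,0,0],[0,0,0.02,0,0,0,0],[0,0,0.02,0,0,0,0]]'
```

```text
clock: 13.3
position: [0.6315, 0.0908, 0.2477]
clock: 14.6
position: [0.664, 0.0916, 0.2109]
tcp_rot: [0.001, 0.707, 0.707, 0.001]
wrist_force: [-0.6, -1.2, 2.2]
opening: 0.0334
gripper_force: 29.9
clock: 15.3
position: [0.6635, 0.0915, 0.1942]
tcp_rot: [0.0, 0.707, 0.707, 0.0]
wrist_force: [1.3, -0.9, 1.6]
opening: 0.0334
gripper_force: 29.9
clock: 15.7
position: [0.6645, 0.0916, 0.194]
tcp_rot: [0.001, 0.707, 0.707, 0.001]
wrist_force: [1.0, -1.1, 11.8]
opening: 0.0335
gripper_force: 29.9
```

```bash
python3 -m jog '[[0,0,0,0,0,0,1],[0,0,0,0,0,0,1],[0,0,0,0,0,0,1],[0,0,0,0,0,0,1],[0,0,-0.1,0,0,0,1],[0,0,-0.3,0,0,0,1],[0,0,-0.5,0,0,0,1],[0,0,-0.5,0,0,0,1]]' | head -2
python3 -m jog '[[-0.375,-0.934,0,0,0,0,1],[-0.375,-0.934,0,0,0,0,1],[-0.375,-0.934,0,0,0,0,1],[-0.375,-0.934,0,0,0,0,1],[-0.375,-0.934,0,0,0,0,1]]' | head -2
python3 -m jog '[[-0.375,-0.934,0,0,0,0,1],[-0.375,-0.934,0,0,0,0,1],[-0.375,-0.934,0,0,0,0,1],[-0.375,-0.934,0,0,0,0,1],[-0.375,-0.934,0,0,0,0,1],[-0.375,-0.934,0,0,0,0,1]]'
python3 - <<'E'
from h import *
for n in ["top","side"]:
    p,d=read_camera(n); print(n); [print(*b) for b in blobs(n,p,d) if b[4]<900]
print(bot.get_obs()['position'],bot.get_obs()['tcp_rot'])
E
```

```text
clock: 16.5
position: [0.6653, 0.0923, 0.2564]
clock: 17.0
position: [0.5519, 0.0464, 0.2522]
clock: 17.6
position: [0.4412, 0.0025, 0.2523]
tcp_rot: [0.0, 0.707, 0.708, 0.001]
wrist_force: [0.3, 0.1, -0.4]
opening: 0.0881
gripper_force: 0.0
top
[503. 169.] [ 0.6803 -0.3504] [ 0.6805 -0.3505  0.0164] 0.2308 195
[267. 181.] [0.663  0.0898] [0.6632 0.0905 0.0156] 0.223 114
[421. 249.] [ 0.545  -0.2079] [ 0.5448 -0.2078  0.0162] 0.1432 184
[207. 294.] [0.4611 0.2143] [0.4609 0.2152 0.0177] 0.1251 217
[189. 354.] [0.3462 0.2473] [0.3458 0.2474 0.0182] 0.1212 250
side
[333. 116.] [ 0.6801 -0.3467] [ 0.6819 -0.3489  0.0186] 0.2301 91
[305. 147.] [ 0.6526 -0.1071] [ 0.6546 -0.1084  0.0182] 0.2222 144
[369. 171.] [0.4911 0.0084] [0.4936 0.0053 0.0127] 0.297 74
[421. 179.] [0.3893 0.0111] [0.3884 0.006  0.0117] 0.2969 59
[296. 182.] [ 0.6672 -0.0899] [ 0.6675 -0.0907  0.0049] 0.173 6
[250. 204.] [0.6639 0.0947] [0.6648 0.092  0.0185] 0.2223 208
[391. 234.] [0.4385 0.0052] [0.4396 0.0048 0.0177] 0.1548 206
[335. 331.] [0.4601 0.22  ] [0.4606 0.2178 0.0198] 0.1242 392
[402. 374.] [0.3452 0.2524] [0.3451 0.2507 0.0194] 0.1203 489
[0.4405949  0.00232754 0.25199329] [-1.93808527e-04  7.06574328e-01  7.07638488e-01  6.72546094e-04]
```

```bash
python3 -m jog '[[0,0,0.3,0,0,0,1],[0,0,0.5,0,0,0,1],[0,0,0.5,0,0,0,1]]' | head -2
python3 -m jog '[[0,0,0.3,0,0,0,1],[0,0,0.53,0,0,0,1],[0,0,0.53,0,0,0,1],[0,0,0.53,0,0,0,1],[0,0,0.53,0,0,0,0],[0,0,0.53,0,0,0,0],[0,0,0.53,0,0,0,0],[0,0,0.53,0,0,0,0],[0,0,0.53,0,0,0,0],[0,0,0.53,0,0,0,0],[0,0,0.53,0,0,0,0],[0,0,0.53,0,0,0,0]]'
python3 -m jog '[[0,0,-0.15,0,0,0,0],[0,0,-0.3,0,0,0,0],[0,0,-0.5,0,0,0,0],[0,0,-0.75,0,0,0,0],[0,0,-1,0,0,0,0],[0,0,-1,0,0,0,0],[0,0,-1,0,0,0,0],[0,0,-1,0,0,0,0]]'
python3 -m jog '[[-0.03,0.3,0,0,0,0,0],[-0.05,0.6,0,0,0,0,0],[-0.08,1,0,0,0,0,0],[-0.08,1,0,0,0,0,0],[-0.08,1,0,0,0,0,0]]' | head -2
python3 -m jog '[[0,0.3,0,0,0,0,0],[0,0.6,0,0,0,0,0],[0,0.81,0,0,0,0,0],[0,0.81,0,0,0,0,0],[0,0.81,0,0,0,0,0],[0,0.81,0.1,0,0,0,0],[0,0.81,0.18,0,0,0,0],[0,0.81,0.24,0,0,0,0],[0,0.81,0.27,0,0,0,0],[0,0.81,0.29,0,0,0,0],[0,0.81,0.3,0,0,0,0],[0,0.81,0.31,0,0,0,0],[0,0.81,0.31,0,0,0,0]]'
```

```text
clock: 18.0
position: [0.4377, 0.0019, 0.1895]
clock: 19.2
position: [0.4393, 0.0014, 0.1283]
tcp_rot: [0.0, 0.707, 0.707, 0.0]
wrist_force: [0.1, -0.2, 0.8]
opening: 0.0327
gripper_force: 30.0
clock: 20.0
position: [0.4377, 0.0011, 0.2465]
tcp_rot: [-0.001, 0.707, 0.707, -0.001]
wrist_force: [0.2, 0.1, -4.8]
opening: 0.0333
gripper_force: 30.0
clock: 20.5
position: [0.5585, -0.0079, 0.2456]
clock: 21.8
position: [0.6563, -0.0082, 0.2115]
tcp_rot: [0.0, 0.707, 0.707, -0.0]
wrist_force: [-3.1, -1.1, 1.7]
opening: 0.0334
gripper_force: 30.0
```

```bash
python3 -m jog '[[0,0,0.03,0,0,0,0],[0,0,0.06,0,0,0,0],[0,0,0.09,0,0,0,0],[0,0,0.12,0,0,0,0],[0,0,0.13,0,0,0,0],[0,0,0.13,0,0,0,0],[0,0,0.13,0,0,0,0]]'
python3 -m jog '[[0,0,0.01,0,0,0,0],[0,0,0.02,0,0,0,0],[0,0,0.02,0,0,0,0],[0,0,0.02,0,0,0,0]]'
```

```text
clock: 22.5
position: [0.6568, -0.008, 0.1967]
tcp_rot: [0.0, 0.707, 0.707, 0.0]
wrist_force: [-6.3, -0.0, 11.1]
opening: 0.033
gripper_force: 30.0
clock: 22.9
position: [0.6579, -0.0078, 0.1965]
tcp_rot: [0.001, 0.707, 0.707, 0.001]
wrist_force: [-8.3, -1.3, 21.8]
opening: 0.033
gripper_force: 30.2
```

```bash
python3 -m jog '[[0,0,0,0,0,0,1],[0,0,0,0,0,0,1],[0,0,0,0,0,0,1],[0,0,0,0,0,0,1],[0,0,-0.1,0,0,0,1],[0,0,-0.3,0,0,0,1],[0,0,-0.5,0,0,0,1],[0,0,-0.5,0,0,0,1]]' | head -2
python3 -m jog '[[0.94,-0.819,0,0,0,0,1],[0.94,-0.819,0,0,0,0,1],[0.94,-0.819,0,0,0,0,1],[0.94,-0.819,0,0,0,0,1],[0.94,-0.819,0,0,0,0,1]]' | head -2
python3 -m jog '[[0.94,-0.819,0,0,0,0,1],[0.94,-0.819,0,0,0,0,1],[0.94,-0.819,0,0,0,0,1],[0.94,-0.819,0,0,0,0,1],[0.94,-0.819,0,0,0,0,1],[0.94,-0.819,0,0,0,0,1]]'
python3 - <<'E'
from h import *
for n in ["top","side"]:
    p,d=read_camera(n); print(n); [print(*b) for b in blobs(n,p,d) if b[4]<900]
print(bot.get_obs()['position'],bot.get_obs()['tcp_rot'])
E
```

```text
clock: 23.7
position: [0.6587, -0.0076, 0.2575]
clock: 24.2
position: [0.5576, 0.1053, 0.2532]
clock: 24.8
position: [0.4615, 0.2155, 0.2528]
tcp_rot: [0.0, 0.708, 0.706, -0.0]
wrist_force: [0.3, -0.3, -0.7]
opening: 0.0878
gripper_force: 0.0
top
[503. 169.] [ 0.6804 -0.3501] [ 0.6806 -0.3506  0.0157] 0.2308 203
[319. 186.] [ 0.6532 -0.0088] [ 0.6542 -0.0087  0.0162] 0.2236 205
[374. 186.] [ 0.6522 -0.1101] [ 0.652  -0.1103  0.0163] 0.2233 217
[210. 292.] [0.4655 0.2073] [0.4629 0.2103 0.016 ] 0.1251 99
side
[300. 164.] [ 0.663  -0.1015] [ 0.6632 -0.1034  0.0139] 0.2222 29
[281. 168.] [ 0.6556 -0.0069] [ 0.656  -0.0075  0.0177] 0.2224 127
[416. 181.] [ 0.4505 -0.2184] [ 0.4525 -0.2202  0.0208] 0.1205 157
[249. 204.] [0.6648 0.0954] [0.6643 0.0934 0.0167] 0.2223 189
[265. 236.] [0.643  0.0999] [0.6436 0.0997 0.0056] 0.1747 14
[297. 240.] [0.511  0.2206] [0.5139 0.2169 0.0131] 0.2978 101
[371. 264.] [0.4079 0.2265] [0.4082 0.2237 0.0085] 0.2952 63
[335. 331.] [0.4599 0.22  ] [0.4601 0.2189 0.02  ] 0.1242 395
[401. 374.] [0.3452 0.2524] [0.3451 0.2515 0.0192] 0.1204 488
[0.46120792 0.21567572 0.25281989] [ 7.09212862e-05  7.08292990e-01  7.05918552e-01 -1.81384639e-04]
```

All three slims are shut (tops at 0.222) and on the centre line. Next is squat L, and I also check the coasters in the side view.

```bash
python3 - <<'E'
from h import *
rgb=np.load("pics/side0rgb.npy"); hsv=cv2.cvtColor(rgb,cv2.COLOR_RGB2HSV)
W=cloud("side",np.load("pics/side0.npy"))
m=(abs(W[...,0]-.503)<.08)&(abs(W[...,1]-.348)<.08)&(hsv[...,1]<90)&(W[...,2]<.03)
P=W[m]; print(np.round(cv2.minEnclosingCircle(P[:,:2].astype(np.float32))[0],4),m.sum(),np.median(P[:,2]),cv2.minEnclosingCircle(P[:,:2].astype(np.float32))[1])
E
python3 -m jog '[[0,0,0.3,0,0,0,1],[0,0,0.6,0,0,0,1],[0,0,0.6,0,0,0,1]]' | head -2
python3 -m jog '[[0,0,0.3,0,0,0,1],[0,0,0.6,0,0,0,1],[0,0,0.69,0,0,0,1],[0,0,0.69,0,0,0,1],[0,0,0.69,0,0,0,0],[0,0,0.69,0,0,0,0],[0,0,0.69,0,0,0,0],[0,0,0.69,0,0,0,0],[0,0,0.69,0,0,0,0],[0,0,0.69,0,0,0,0],[0,0,0.69,0,0,0,0],[0,0,0.69,0,0,0,0]]'
python3 -m jog '[[0,0,-0.1,0,0,0,0],[0,0,-0.2,0,0,0,0],[0,0,-0.3,0,0,0,0],[0,0,-0.5,0,0,0,0],[0,0,-0.75,0,0,0,0],[0,0,-0.75,0,0,0,0],[0,0,-0.75,0,0,0,0]]'
```

```text
[0.5034 0.344 ] 3162 0.008722574431909103 0.05211373046040535
clock: 25.2
position: [0.458, 0.2146, 0.1773]
clock: 26.4
position: [0.4603, 0.2174, 0.0984]
tcp_rot: [0.0, 0.707, 0.707, 0.0]
wrist_force: [1.9, -0.6, -0.4]
opening: 0.0374
gripper_force: 30.0
clock: 27.1
position: [0.4597, 0.2172, 0.1884]
tcp_rot: [0.0, 0.707, 0.707, 0.0]
wrist_force: [0.1, -0.9, -6.5]
opening: 0.0377
gripper_force: 30.0
```

```bash
python3 -m jog '[[0.3,0.12,0,0,0,0,0],[0.6,0.24,0,0,0,0,0],[1,0.357,0,0,0,0,0],[1,0.357,0,0,0,0,0],[1,0.357,0,0,0,0,0]]' | head -2
python3 -m jog '[[0.08,0,0.1,0,0,0,0],[0.08,0,0.2,0,0,0,0],[0.08,0,0.3,0,0,0,0],[0.08,0,0.4,0,0,0,0],[0.08,0,0.46,0,0,0,0],[0.08,0,0.5,0,0,0,0],[0.08,0,0.53,0,0,0,0],[0.08,0,0.55,0,0,0,0],[0.08,0,0.55,0,0,0,0],[0.08,0,0.55,0,0,0,0]]'
python3 -m jog '[[0,0,0.01,0,0,0,0],[0,0,0.02,0,0,0,0],[0,0,0.02,0,0,0,0],[0,0,0.02,0,0,0,0]]'
```

```text
clock: 27.6
position: [0.5008, 0.3393, 0.1863]
clock: 28.6
position: [0.5029, 0.3477, 0.1232]
tcp_rot: [-0.0, 0.707, 0.707, 0.001]
wrist_force: [-0.8, -0.5, 2.8]
opening: 0.0372
gripper_force: 30.0
clock: 29.0
position: [0.5028, 0.3472, 0.12]
tcp_rot: [-0.0, 0.707, 0.707, 0.0]
wrist_force: [-1.4, 0.9, 3.0]
opening: 0.0375
gripper_force: 30.0
```

Contact came a few mm early, so I pull the cap back up to its stop.

```bash
python3 -m jog '[[0,0,-0.01,0,0,0,0],[0,0,-0.02,0,0,0,0],[0,0,-0.025,0,0,0,0],[0,0,-0.025,0,0,0,0],[0,0,-0.025,0,0,0,0]]'; python3 -m jog '[[0,0,-0.01,0,0,0,0],[0,0,-0.01,0,0,0,0],[0,0,-0.01,0,0,0,0]]'
```

```text
clock: 29.5
position: [0.5025, 0.3467, 0.1227]
tcp_rot: [0.0, 0.707, 0.707, -0.0]
wrist_force: [-0.4, 0.6, -3.0]
opening: 0.0373
gripper_force: 30.0
clock: 29.8
position: [0.5026, 0.347, 0.1241]
tcp_rot: [0.0, 0.707, 0.707, -0.0]
wrist_force: [-0.4, 0.5, -3.1]
opening: 0.0371
gripper_force: 30.0
```

```bash
python3 -m jog '[[0,0,-0.01,0,0,0,0],[0,0,-0.01,0,0,0,0],[0,0,-0.01,0,0,0,0]]'; python3 -m jog '[[0,0,-0.01,0,0,0,0],[0,0,-0.01,0,0,0,0],[0,0,-0.01,0,0,0,0]]'
```

```text
clock: 30.1
position: [0.5026, 0.347, 0.1254]
tcp_rot: [0.0, 0.707, 0.707, 0.0]
wrist_force: [-0.4, -0.2, -1.9]
opening: 0.0373
gripper_force: 30.0
clock: 30.4
position: [0.5025, 0.3467, 0.1262]
tcp_rot: [0.0, 0.707, 0.707, -0.0]
wrist_force: [-0.1, -0.4, -4.6]
opening: 0.0374
gripper_force: 30.0
```

```bash
python3 -m jog '[[0,0,0,0,0,0,1],[0,0,0,0,0,0,1],[0,0,0,0,0,0,1],[0,0,0,0,0,0,1],[0,0,-0.1,0,0,0,1],[0,0,-0.3,0,0,0,1],[0,0,-0.6,0,0,0,1],[0,0,-1,0,0,0,1],[0,0,-1,0,0,0,1]]' | head -2
python3 -m jog '[[-1,-0.2,0,0,0,0,1],[-1,-0.2,0,0,0,0,1],[-1,-0.2,0,0,0,0,1],[-1,-0.2,0,0,0,0,1],[-1,-0.2,0,0,0,0,1]]' | head -2
python3 -m jog '[[-1,-0.1,0,0,0,0,1],[-1,-0.1,0,0,0,0,1],[-1,-0.1,0,0,0,0,1],[-1,-0.1,0,0,0,0,1],[-1,-0.1,0,0,0,0,1]]' | head -2
python3 -m jog '[[-1,-0.1,0,0,0,0,1],[-1,-0.1,0,0,0,0,1],[-1,-0.1,0,0,0,0,1],[-1,-0.1,0,0,0,0,1],[-1,-0.1,0,0,0,0,1],[-1,-0.1,0,0,0,0,1]]' | head -2
python3 - <<'E'
from h import *
for n in ["top","side"]:
    p,d=read_camera(n); print(n); [print(*b) for b in blobs(n,p,d) if b[4]<900]
print(bot.get_obs()['position'])
E
```

```text
clock: 31.3
position: [0.505, 0.3501, 0.2541]
clock: 31.8
position: [0.479, 0.2274, 0.2472]
clock: 32.3
position: [0.4671, 0.1089, 0.2469]
clock: 32.9
position: [0.4553, -0.0102, 0.2467]
top
[503. 169.] [ 0.6805 -0.3501] [ 0.6803 -0.3509  0.016 ] 0.2311 204
[266. 177.] [0.6695 0.0901] [0.6682 0.0904 0.0132] 0.2232 76
[320. 186.] [ 0.6533 -0.0092] [ 0.654  -0.0085  0.0162] 0.2233 195
[374. 186.] [ 0.6517 -0.1103] [ 0.6522 -0.1108  0.0158] 0.2235 189
[421. 249.] [ 0.545  -0.2081] [ 0.5445 -0.2086  0.0162] 0.1428 177
[130. 273.] [0.5012 0.3611] [0.501  0.3618 0.0182] 0.1473 243
[189. 354.] [0.346 0.248] [0.3459 0.2478 0.0183] 0.1213 246
side
[332. 114.] [ 0.6805 -0.3469] [ 0.6852 -0.3483  0.0199] 0.2301 87
[305. 147.] [ 0.6522 -0.107 ] [ 0.6546 -0.1077  0.0195] 0.2222 146
[366. 169.] [ 0.5058 -0.0048] [ 0.5071 -0.0069  0.0132] 0.2922 75
[417. 177.] [ 0.4019 -0.0019] [ 0.4015 -0.0062  0.0114] 0.2919 55
[296. 184.] [ 0.6589 -0.0722] [ 0.6509 -0.0527  0.0454] 0.1767 9
[281. 175.] [ 0.6536 -0.0039] [ 0.6534 -0.0057  0.0176] 0.2222 170
[250. 204.] [0.6639 0.0948] [0.6665 0.0934 0.0189] 0.2222 205
[402. 374.] [0.3452 0.2522] [0.3453 0.2508 0.0192] 0.1203 485
[266. 392.] [0.501  0.3661] [0.5012 0.3647 0.0195] 0.1463 583
[ 0.45504167 -0.01089589  0.24660439]
```

Squat L stands upright on its coaster with the cap up (top at 0.1465), but the cap is at (0.501,0.363), 16 mm off centre. It either shifted or was knocked, so I will mend it afterwards. Now I move clear for a look.

```bash

python3 -m jog '[[0,-1,0,0,0,0,1],[0,-1,0,0,0,0,1],[0,-1,0,0,0,0,1],[0,-1,0,0,0,0,1]]' | head -2
python3 -m jog '[[0,1,0,0,0,0,1],[0,1,0,0,0,0,1],[0,1,0,0,0,0,1],[0,1,0,0,0,0,1],[0,1,0,0,0,0,1]]' | head -2
python3 - <<'E'
from h import *
for n in ["top","side"]:
    p,d=read_camera(n); print(n); [print(*b) for b in blobs(n,p,d) if b[4]<900 and b[1][0]<.6]
    cv2.imwrite(f"pics/{n}2.png",p[:,:,::-1])
E
```

```text
clock: 33.4
position: [0.3323, -0.0128, 0.2462]
clock: 33.9
position: [0.4549, -0.0121, 0.2461]
top
[421. 249.] [ 0.5447 -0.2078] [ 0.5449 -0.2077  0.0163] 0.1429 186
[130. 273.] [0.5013 0.3612] [0.5012 0.3616 0.0186] 0.1468 249
[189. 354.] [0.3464 0.2479] [0.3456 0.2475 0.0181] 0.1211 248
side
[367. 168.] [ 0.5048 -0.007 ] [ 0.5065 -0.0092  0.0129] 0.2915 73
[418. 176.] [ 0.401  -0.0038] [ 0.4009 -0.0087  0.0115] 0.2919 58
[402. 374.] [0.3451 0.2524] [0.3443 0.2501 0.0206] 0.1204 487
[266. 392.] [0.5012 0.3661] [0.5026 0.3646 0.0195] 0.1462 579
```

View pics/side2.png

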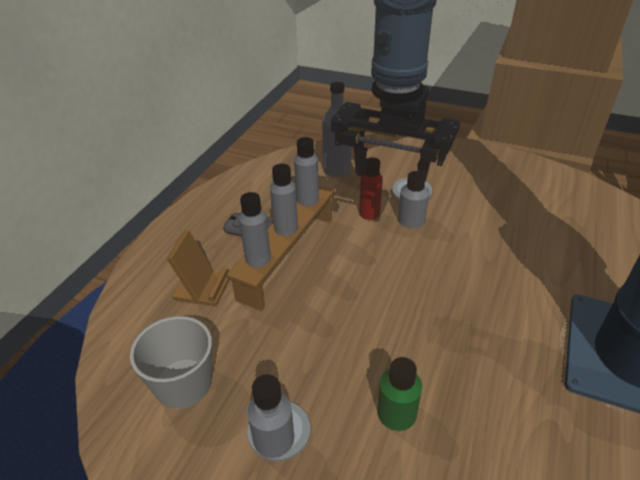

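Side view: squat L, cap at (267,392), sits left of centre on the coaster at (279,430). Squat R at (416,183) hasn't moved, and the three slims stand shut on the ledge. I do squat R now and then re-seat L.

```bash

python3 -m jog '[[-0.87,-0.028,0,0,0,0,1],[-0.87,-0.028,0,0,0,0,1],[-0.87,-0.028,0,0,0,0,1],[-0.87,-0.028,0,0,0,0,1],[-0.87,-0.028,0,0,0,0,1]]' | head -2
python3 -m jog '[[-0.87,0,0,0,0,0,1],[-0.87,0,0,0,0,0,1],[-0.87,0,0,0,0,0,1],[-0.87,0,0,0,0,0,1],[-0.87,0,0.3,0,0,0,1],[-0.87,0,0.6,0,0,0,1],[-0.87,0,0.6,0,0,0,1]]' | head -2
python3 - <<'E'
from h import *
p,d=read_camera("side"); [print(*b) for b in blobs("side",p,d) if b[4]<900 and b[1][1]<-.1]
hsv=cv2.cvtColor(np.load("pics/top0rgb.npy"),cv2.COLOR_RGB2HSV)
p,d=read_camera("top"); [print(*b) for b in blobs("top",p,d) if b[4]<900 and b[1][1]<-.1]
print(bot.get_obs()['position'])
E
```

```text
clock: 34.5
position: [0.451, -0.1161, 0.2467]
clock: 35.2
position: [0.449, -0.2179, 0.1713]
[336.  89.] [ 0.6807 -0.3466] [ 0.6812 -0.3484  0.0186] 0.2299 93
[424. 119.] [ 0.4338 -0.1977] [ 0.4381 -0.2127  0.0346] 0.2934 140
[325. 134.] [ 0.7015 -0.322 ] [ 0.701  -0.3219  0.0126] 0.1366 18
[305. 147.] [ 0.6524 -0.1069] [ 0.6543 -0.1075  0.019 ] 0.222 150
[372. 167.] [ 0.5444 -0.2054] [ 0.5463 -0.208   0.0188] 0.1421 133
[416. 181.] [ 0.4504 -0.2182] [ 0.4503 -0.2211  0.0202] 0.1208 162
[503. 169.] [ 0.6805 -0.35  ] [ 0.6808 -0.3499  0.0161] 0.231 201
[373. 186.] [ 0.6523 -0.1083] [ 0.6518 -0.1103  0.0158] 0.2231 115
[418. 250.] [ 0.5339 -0.1843] [ 0.5342 -0.1847  0.0062] 0.2705 8
[440. 324.] [ 0.4026 -0.2079] [ 0.398  -0.2073  0.0172] 0.2814 20
[ 0.45182652 -0.21962897  0.17510905]
```

```bash

python3 -m jog '[[0,0,0,0,0,0,0.75],[0,0,0,0,0,0,0.75],[0,0,0,0,0,0,0.75],[0,0,0.3,0,0,0,0.75],[0,0,0.6,0,0,0,0.75],[0,0,0.655,0,0,0,0.75],[0,0,0.655,0,0,0,0.75],[0,0,0.655,0,0,0,0],[0,0,0.655,0,0,0,0],[0,0,0.655,0,0,0,0],[0,0,0.655,0,0,0,0],[0,0,0.655,0,0,0,0],[0,0,0.655,0,0,0,0],[0,0,0.655,0,0,0,0]]'
python3 -m jog '[[0,0,-0.05,0,0,0,0],[0,0,-0.1,0,0,0,0],[0,0,-0.15,0,0,0,0],[0,0,-0.2,0,0,0,0],[0,0,-0.3,0,0,0,0],[0,0,-0.4,0,0,0,0],[0,0,-0.5,0,0,0,0],[0,0,-0.5,0,0,0,0],[0,0,-0.5,0,0,0,0]]'
```

```text
clock: 36.7
position: [0.4514, -0.2221, 0.0962]
tcp_rot: [0.0, 0.707, 0.707, -0.0]
wrist_force: [-3.5, -0.6, 5.4]
opening: 0.0374
gripper_force: 30.0
clock: 37.6
position: [0.4514, -0.222, 0.1563]
tcp_rot: [0.0, 0.707, 0.707, -0.0]
wrist_force: [-0.0, -0.0, -6.0]
opening: 0.0374
gripper_force: 30.0
```

```bash

python3 - <<'E'
from h import *
p,d=read_camera("side"); cv2.imwrite("pics/s3.png",cv2.resize(p[80:280,300:500,::-1],(600,600)))
E
```

```text
(no output)
```

View pics/s3.png

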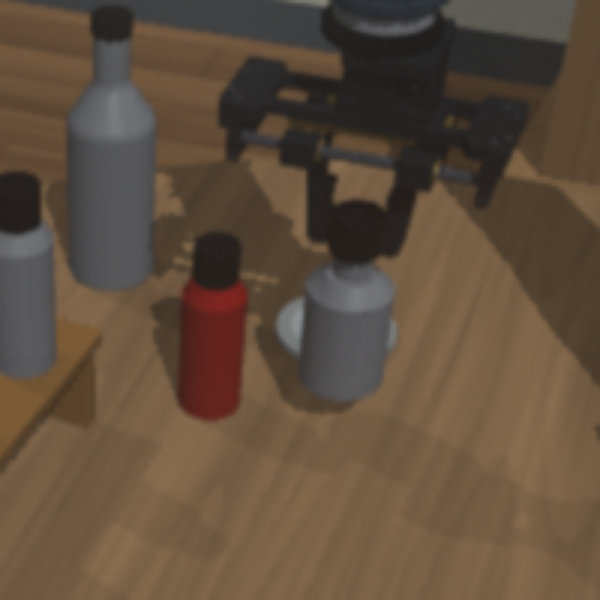

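```bash

python3 -m jog '[[-0.03,0.01,0,0,0,0,0],[-0.09,0.03,0,0,0,0,0],[-0.18,0.05,0,0,0,0,0],[-0.28,0.08,0,0,0,0,0],[-0.38,0.1,0,0,0,0,0],[-0.48,0.13,0,0,0,0,0],[-0.58,0.16,0,0,0,0,0],[-0.68,0.19,0,0,0,0,0],[-0.78,0.22,0,0,0,0,0],[-0.84,0.23,0,0,0,0,0],[-0.88,0.24,0,0,0,0,0],[-0.9,0.24,0,0,0,0,0],[-0.9,0.24,0,0,0,0,0]]' | head -2
python3 -m jog '[[0,0,0.04,0,0,0,0],[0,0,0.08,0,0,0,0],[0,0,0.12,0,0,0,0],[0,0,0.16,0,0,0,0],[0,0,0.19,0,0,0,0],[0,0,0.22,0,0,0,0],[0,0,0.24,0,0,0,0],[0,0,0.25,0,0,0,0],[0,0,0.25,0,0,0,0]]'
python3 - <<'E'
from h import *
p,d=read_camera("side"); cv2.imwrite("pics/s4.png",cv2.resize(p[80:280,300:500,::-1],(600,600)))
E
```

```text
clock: 38.95
position: [0.4801, -0.3298, 0.1558]
clock: 39.85
position: [0.4802, -0.3298, 0.1258]
tcp_rot: [-0.0, 0.707, 0.707, -0.0]
wrist_force: [0.9, 0.0, -5.3]
opening: 0.0372
gripper_force: 30.0
```

View pics/s4.png

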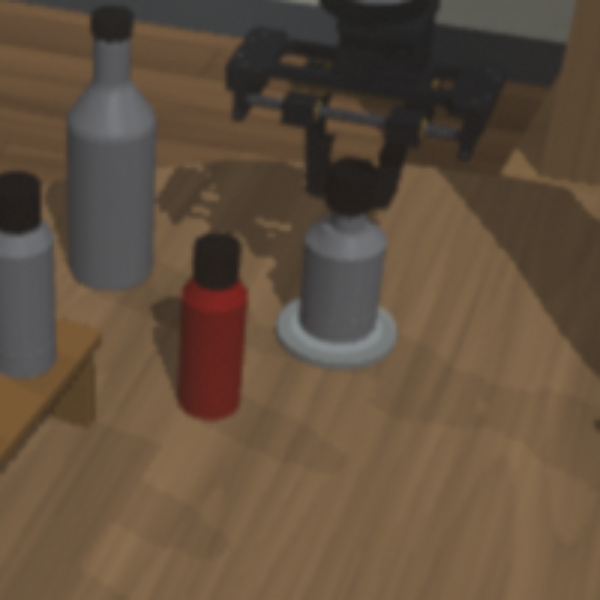

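The flask is upright over the coaster at crop (338,330). I creep down.

```bash
for i in 1 2; do :; done
python3 -m jog '[[0,0,0.01,0,0,0,0],[0,0,0.015,0,0,0,0],[0,0,0.015,0,0,0,0]]' | grep -E "pos|wrist"
python3 -m jog '[[0,0,0.01,0,0,0,0],[0,0,0.01,0,0,0,0],[0,0,0.01,0,0,0,0]]' | grep -E "pos|wrist"
```

```text
position: [0.4802, -0.3298, 0.1241]
wrist_force: [0.4, 0.1, -5.8]
position: [0.4802, -0.3298, 0.1229]
wrist_force: [-0.6, 0.2, -5.3]
```

```bash
python3 -m jog '[[0,0,0.01,0,0,0,0],[0,0,0.01,0,0,0,0],[0,0,0.01,0,0,0,0]]' | grep -E "pos|wrist"
python3 -m jog '[[0,0,0.01,0,0,0,0],[0,0,0.01,0,0,0,0],[0,0,0.01,0,0,0,0]]' | grep -E "pos|wrist"
```

```text
position: [0.4803, -0.33, 0.1221]
wrist_force: [-1.9, -0.4, -0.5]
position: [0.4803, -0.33, 0.1208]
wrist_force: [-1.8, 0.5, 2.2]
```

```bash
python3 -m jog '[[0,0,0,0,0,0,1],[0,0,0,0,0,0,1],[0,0,0,0,0,0,1],[0,0,0,0,0,0,1],[0,0,-0.1,0,0,0,1],[0,0,-0.3,0,0,0,1],[0,0,-0.6,0,0,0,1],[0,0,-1,0,0,0,1],[0,0,-1,0,0,0,1]]' | head -2
python3 -m jog '[[1,0,0,0,0,0,1],[1,0,0,0,0,0,1],[1,0,0,0,0,0,1],[1,0,0,0,0,0,1],[1,0,0,0,0,0,1]]' | head -2
python3 -m jog '[[1,0,0,0,0,0,1],[1,0,0,0,0,0,1],[1,0,0,0,0,0,1],[1,0,0,0,0,0,1],[1,0,0,0,0,0,1]]' | head -2
python3 - <<'E'
from h import *
for n in ["top","side"]:
    p,d=read_camera(n); print(n); [print(*b) for b in blobs(n,p,d) if b[4]<900 and b[1][0]<.6]
    # visible coaster rim fits
    cv2.imwrite(f"pics/{n}5.png",p[:,:,::-1])
    im=p[:,:,::-1].copy()
E
```

```text
clock: 42.0
position: [0.4839, -0.3313, 0.2478]
clock: 42.5
position: [0.4802, -0.2104, 0.2408]
clock: 43.0
position: [0.4804, -0.0918, 0.2405]
top
[130. 273.] [0.5016 0.3612] [0.501  0.3617 0.0191] 0.147 255
[479. 281.] [ 0.4815 -0.3188] [ 0.4799 -0.3201  0.0146] 0.1451 60
[189. 353.] [0.3463 0.2476] [0.3457 0.2475 0.0183] 0.1214 234
side
[361. 136.] [ 0.5349 -0.0846] [ 0.5359 -0.088   0.0137] 0.2948 38
[417. 147.] [ 0.4242 -0.0815] [ 0.4235 -0.0836  0.0068] 0.2907 32
[372. 167.] [ 0.5443 -0.2045] [ 0.5448 -0.2065  0.0179] 0.1421 120
[402. 374.] [0.3451 0.2521] [0.3463 0.2509 0.0196] 0.1204 483
[266. 392.] [0.501  0.3662] [0.5025 0.365  0.0196] 0.1463 588
```

```bash
python3 -m jog '[[0.945,0.045,0,0,0,0,1],[0.945,0.045,0,0,0,0,1],[0.945,0.045,0,0,0,0,1],[0.945,0.045,0,0,0,0,1],[0.945,0.045,0,0,0,0,1]]' | head -2
python3 -m jog '[[0.945,0.045,0,0,0,0,1],[0.945,0.045,0,0,0,0,1],[0.945,0.045,0,0,0,0,1],[0.945,0.045,0,0,0,0,1],[0.945,0.045,0,0,0,0,1]]' | head -2
python3 -m jog '[[0.945,0.045,0,0,0,0,1],[0.945,0.045,0,0,0,0,1],[0.945,0.045,0,0,0,0,1],[0.945,0.045,0,0,0,0,1],[0.945,0.045,0,0,0,0,1]]' | head -2
python3 -m jog '[[0.945,0.045,0,0,0,0,1],[0.945,0.045,0,0,0,0,1],[0.945,0.045,0,0,0,0,1],[0.945,0.045,0,0,0,0,1],[0.945,0.045,0,0,0,0,1],[0.945,0.045,0,0,0,0,1]]' | head -2
python3 - <<'E'
from h import *
for n in ["top","side"]:
    p,d=read_camera(n); print(n); [print(*b) for b in blobs(n,p,d) if b[4]<900]
print(bot.get_obs()['position'])
E
```

```text
clock: 43.6
position: [0.4858, 0.0213, 0.2402]
clock: 44.1
position: [0.4913, 0.134, 0.24]
clock: 44.6
position: [0.497, 0.2471, 0.24]
clock: 45.2
position: [0.5029, 0.3605, 0.2402]
top
[503. 169.] [ 0.6801 -0.3499] [ 0.6801 -0.3506  0.0157] 0.2308 202
[266. 181.] [0.6638 0.0905] [0.6639 0.0907 0.0166] 0.2233 224
[319. 186.] [ 0.6537 -0.0081] [ 0.6536 -0.0086  0.0162] 0.2232 223
[374. 186.] [ 0.6524 -0.1101] [ 0.6529 -0.1111  0.0168] 0.2229 215
[134. 269.] [0.5114 0.3546] [0.5089 0.3563 0.0142] 0.1465 56
[486. 282.] [ 0.4785 -0.3321] [ 0.479  -0.3294  0.0175] 0.1458 164
side
[337.  88.] [ 0.6802 -0.3467] [ 0.6831 -0.3459  0.0197] 0.23 92
[338. 136.] [ 0.6584 -0.3286] [ 0.6604 -0.3315  0.0227] 0.1452 47
[417. 145.] [ 0.4781 -0.3244] [ 0.4803 -0.3262  0.0201] 0.1446 125
[297. 177.] [ 0.6522 -0.0555] [ 0.6516 -0.0566  0.0681] 0.2222 292
[372. 166.] [ 0.5446 -0.2048] [ 0.5441 -0.2069  0.0187] 0.1423 125
[218. 317.] [0.5544 0.3708] [0.555  0.3694 0.0086] 0.2867 68
[295. 349.] [0.4477 0.3721] [0.4489 0.3716 0.0069] 0.2711 41
[402. 374.] [0.345  0.2526] [0.3452 0.251  0.019 ] 0.1205 472
[266. 392.] [0.501 0.366] [0.5019 0.3654 0.0191] 0.1463 575
[0.50255484 0.36146733 0.24051401]
```

Squat R is good: centred, with the cap top at 0.145. Now I re-seat L.

```bash
python3 -m jog '[[0,0,0.3,0,0,0,1],[0,0,0.6,0,0,0,1],[0,0,0.9,0,0,0,1],[0,0,1,0,0,0,1],[0,0,1,0,0,0,1],[0,0,1,0,0,0,0],[0,0,1,0,0,0,0],[0,0,1,0,0,0,0],[0,0,1,0,0,0,0],[0,0,1,0,0,0,0],[0,0,1,0,0,0,0],[0,0,1,0,0,0,0],[0,0,1,0,0,0,0]]'
python3 -m jog '[[0,0,-0.04,0,0,0,0],[0,0,-0.08,0,0,0,0],[0,0,-0.12,0,0,0,0],[0,0,-0.14,0,0,0,0],[0,0,-0.14,0,0,0,0],[-0.03,0,-0.14,0,0,0,0],[-0.07,0,-0.14,0,0,0,0],[-0.1,0.01,-0.14,0,0,0,0],[-0.12,0.01,-0.14,0,0,0,0],[-0.13,0.01,-0.14,0,0,0,0],[-0.13,0.01,-0.14,0,0,0,0]]' | grep -E "pos|wrist"
python3 - <<'E'
from h import *
p,d=read_camera("side"); cv2.imwrite("pics/s6.png",cv2.resize(p[280:480,180:380,::-1],(600,600)))
E
```

```text
clock: 46.6
position: [0.502, 0.3638, 0.1206]
tcp_rot: [0.0, 0.707, 0.707, 0.0]
wrist_force: [1.2, -1.0, 0.5]
opening: 0.0372
gripper_force: 30.0
position: [0.5029, 0.348, 0.1373]
wrist_force: [0.2, -0.2, -6.0]
```

View pics/s6.png

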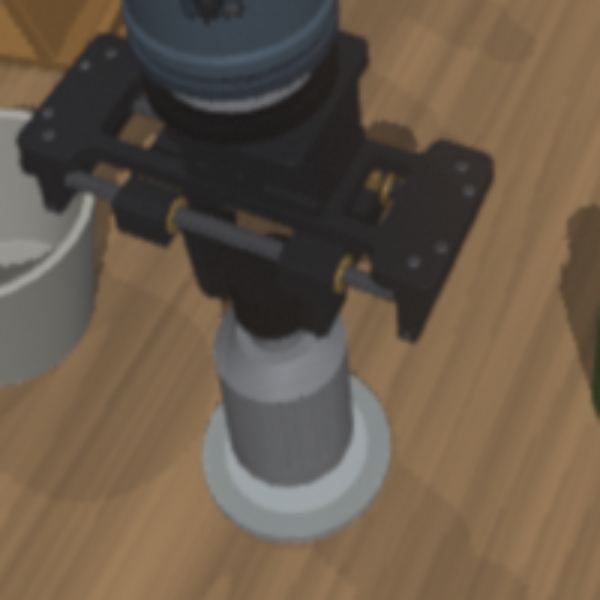

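The flask hangs upright over the middle of the coaster at crop (295,455). I lower it and feel for contact.

```bash
python3 -m jog '[[0,0,0.03,0,0,0,0],[0,0,0.06,0,0,0,0],[0,0,0.09,0,0,0,0],[0,0,0.11,0,0,0,0],[0,0,0.11,0,0,0,0],[0,0,0.11,0,0,0,0]]' | grep -E "pos|wrist"
python3 -m jog '[[0,0,0.01,0,0,0,0],[0,0,0.01,0,0,0,0],[0,0,0.01,0,0,0,0]]' | grep -E "pos|wrist"
python3 -m jog '[[0,0,0.01,0,0,0,0],[0,0,0.01,0,0,0,0],[0,0,0.01,0,0,0,0]]' | grep -E "pos|wrist"
```

```text
position: [0.5028, 0.3482, 0.124]
wrist_force: [0.3, 0.3, -6.3]
position: [0.5029, 0.3482, 0.1229]
wrist_force: [0.2, 0.1, -6.3]
position: [0.5028, 0.3482, 0.1217]
wrist_force: [0.6, 0.4, -5.7]
```

```bash
python3 -m jog '[[0,0,0.01,0,0,0,0],[0,0,0.01,0,0,0,0],[0,0,0.01,0,0,0,0]]' | grep -E "pos|wrist"
python3 -m jog '[[0,0,0.006,0,0,0,0],[0,0,0.006,0,0,0,0],[0,0,0.006,0,0,0,0]]' | grep -E "pos|wrist"
```

```text
position: [0.5031, 0.3484, 0.1208]
wrist_force: [0.0, -0.5, -3.7]
position: [0.5032, 0.3484, 0.1204]
wrist_force: [-0.6, -2.0, 1.9]
```

Landed. I release, clear the area and check everything.

```bash
python3 -m jog '[[0,0,0,0,0,0,1],[0,0,0,0,0,0,1],[0,0,0,0,0,0,1],[0,0,0,0,0,0,1],[0,0,-0.1,0,0,0,1],[0,0,-0.3,0,0,0,1],[0,0,-0.6,0,0,0,1],[0,0,-1,0,0,0,1],[0,0,-1,0,0,0,1]]' | head -2
python3 -m jog '[[-1,-0.2,0,0,0,0,1],[-1,-0.2,0,0,0,0,1],[-1,-0.2,0,0,0,0,1],[-1,-0.2,0,0,0,0,1],[-1,-0.2,0,0,0,0,1]]' | head -2
python3 -m jog '[[-1,-0.2,-0.2,0,0,0,1],[-1,-0.2,-0.2,0,0,0,1],[-1,-0.2,-0.2,0,0,0,1],[-1,-0.2,-0.2,0,0,0,1],[-1,-0.2,-0.2,0,0,0,1],[-1,-0.2,-0.2,0,0,0,1],[-1,-0.2,-0.2,0,0,0,1]]' | head -2
python3 - <<'E'
from h import *
for n in ["top","side"]:
    p,d=read_camera(n); print(n); [print(*b) for b in blobs(n,p,d) if b[4]<900]
    cv2.imwrite(f"pics/{n}7.png",p[:,:,::-1])
E
```

```text
clock: 50.45
position: [0.5052, 0.3514, 0.2473]
clock: 50.95
position: [0.4791, 0.2285, 0.2405]
clock: 51.65
position: [0.4549, 0.1101, 0.2637]
top
[503. 169.] [ 0.6806 -0.3506] [ 0.6805 -0.3513  0.0159] 0.231 210
[319. 185.] [ 0.6537 -0.0086] [ 0.6541 -0.0085  0.0164] 0.223 174
[374. 187.] [ 0.6518 -0.1102] [ 0.6522 -0.1106  0.016 ] 0.2234 204
[138. 272.] [0.5024 0.3461] [0.5023 0.3465 0.0184] 0.1467 246
[189. 354.] [0.3461 0.2473] [0.3463 0.2472 0.0183] 0.121 254
side
[334.  89.] [ 0.6838 -0.3461] [ 0.6828 -0.349   0.0191] 0.23 69
[337. 128.] [ 0.6737 -0.3227] [ 0.6764 -0.3238  0.0229] 0.1502 65
[417. 142.] [ 0.4789 -0.326 ] [ 0.4786 -0.328   0.02  ] 0.1446 133
[281. 175.] [ 0.6537 -0.0039] [ 0.6548 -0.0056  0.018 ] 0.222 170
[304. 191.] [ 0.6348 -0.0084] [ 0.651  -0.0426  0.0505] 0.1807 32
[372. 171.] [ 0.5402 -0.1948] [ 0.543  -0.1992  0.0138] 0.1317 28
[333. 198.] [0.5053 0.1186] [0.5069 0.1145 0.0101] 0.2956 54
[250. 204.] [0.6637 0.0948] [0.6646 0.0919 0.0181] 0.2223 208
[400. 214.] [0.4008 0.1198] [0.4016 0.1158 0.0087] 0.2964 46
[402. 374.] [0.3451 0.2524] [0.3452 0.2512 0.019 ] 0.1204 487
[271. 383.] [0.502  0.3507] [0.5036 0.3497 0.0197] 0.1461 551
```

View pics/side7.png

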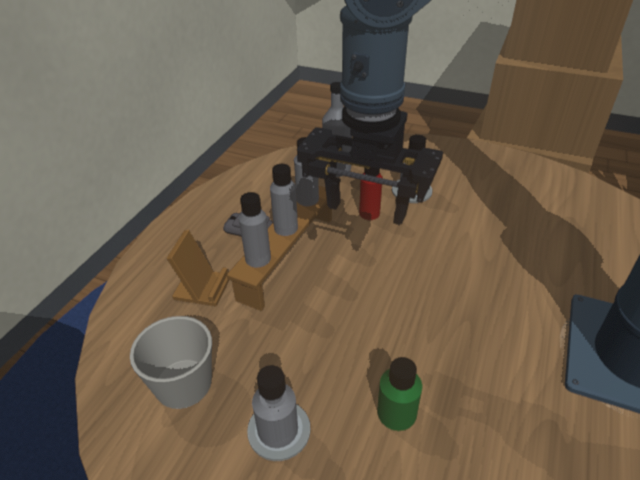

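View pics/top7.png

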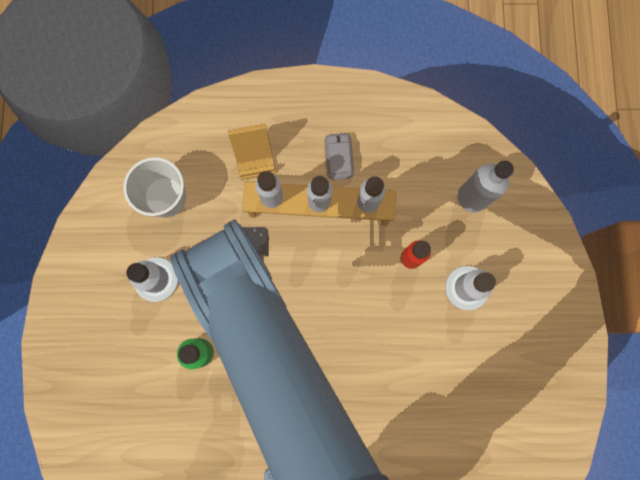

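The final pictures show the three shut slims on the ledge, caps at (267,182), (319,186) and (374,187) in the top view. Both squats are centred on their coasters, caps at (138,272) and (484,282), with cap tops at 0.145–0.147. The bystanders haven't moved, so I hand in.

```bash
python3 -c "
from cell import bot;print(bot.sign_off())"
```

```text
the job is handed in; nothing more can be done
None
```

The job is handed in: by my last camera check, three slim flasks stand shut on the ledge and two squat flasks stand centred on their own coasters with caps up; the hand-in itself returned no verdict.

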